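# Crack the bead kiln's lid with a wedge

## Task

The hot bead kiln needs venting: pick up the fired-clay wedge, slide its thin end, flat side down, into the notch in the kiln's front rim below the still shut lid, and push it in until it just lifts the lid off the rim by about 4 mm at the front. Stop there and finish while still holding the wedge in the notch, with the lid resting on the wedge and the wedge lying flat on the notch floor. Touch the hot kiln and its lid with nothing but the wedge, never let the lid swing far open, and leave the other things on the bench where they are.

Things in the scene. Friction and masses are not known exactly. Their poses are not given: they have to be found in the camera images.
- wedge: loose wedge of beige fired clay, 140 long, 36 wide, about 180 g. Origin: centre of its flat underside; x along it to the thin end, z up. The rear 50 (x = -70 to -20) is a plain block 24 high, to be gripped across the 36 width; from there the top slopes evenly down to a square nose 4 high at x = +70 (2 mm of height per 9 of length). It starts flat on the bench, slope up
- wedge_nose (a point): the lower edge of the wedge's thin end, middle of its width, 70 ahead of the wedge's origin; axes as the wedge
- kiln: fixed bench kiln for glass beads: firebrick box in a grey steel shell, 250 deep (x), 270 wide (y), rim 155 above the bench, lid hinged along the rear rim, black controller box on its +y side (reaching y = +207, 138 high). Origin: centre of its underside, on the bench; x points from the front face to the rear (the way the wedge is pushed), z up
- notch (a point): middle of the floor edge of the notch in the kiln's front rim, in the front face; axes as the kiln. The notch, framed in dark steel, is 60 wide (y) and 10 high; its level floor is 145 above the bench, its roof is the underside of the shut lid; it runs through the 50 thick front wall in +x. The lid's front is flush with the kiln's; the face below is bare
- lid (a joint): angle of the lid: 0 shut, growing as its front edge rises; it falls shut by its weight (about 1.4 kg, a fifth more or less: some 7 N on the wedge; pushing the wedge in under it takes about 8 to 18 N). The front edge is 250 from the hinge: 4 mm of lift there is 0.016 rad
- lid_edge (a point): middle of the lid's lower front edge, at the front face, 155 above the bench when shut; the lid is 48 thick and 270 wide, with a wooden bar handle on top whose highest point is 91 above the lid's underside
- post: a loose upright kiln post of the same clay, 38 x 38 x 75 high; origin under its centre. To be left alone
- brick: a loose offcut of firebrick, 75 x 60 x 42 high; origin under its centre. To be left alone
- bead_bowl: a white bowl of finished beads, 104 across, 45 high; origin under its centre. To be left alone
- marver: a flat dark steel plate, 120 x 100 x 10; origin under its centre. To be left alone
- paddle: a graphite paddle lying flat, 228 long, 24 high, handle to its -x; origin on the bench near its middle. To be left alone
- tweezers: steel tweezers lying flat, 165 long, 10 high; origin on the bench at the middle. To be left alone
Not all that is in view belongs to the job. What is shaped like the wedge but blue is not meant.

How it is judged:
On the way:
1. the wedge's thin end is inside the notch while the lid is still shut (x of wedge_nose in the frame of notch between 0.003 and 0.06 m and y of wedge_nose in the frame of notch between -0.03 and 0.03 m and z of wedge_nose in the frame of notch between -0.003 and 0.009 m and value of joint lid below 0.005 rad and contact force between the fingers and wedge above 2 N), for 0.05 s.
At the end, for the whole second after the job is handed in: the lid stands 2 to 7 mm (0.008 to 0.028 rad) off the rim at the front, borne by the wedge alone (over 4 N between them, robot not touching the kiln); the wedge is 20 to 75 mm into the notch, flat on its floor (nose within 3 mm, tilt under 0.06 rad) and still gripped (over 5 N) (value of joint lid between 0.008 and 0.028 rad and x of wedge_nose in the frame of notch between 0.02 and 0.075 m and y of wedge_nose in the frame of notch between -0.03 and 0.03 m and z of wedge_nose in the frame of notch between -0.003 and 0.003 m and angle between wedge's own z axis and vertical below 0.06 rad and contact force between wedge and lid above 4 N and contact force between the fingers and wedge above 5 N and contact force between each of the arm, the fingers and kiln below 0.5 N); the arm keeps its last pose, push and grip.
It fails at once if the lid is opened more than 12 mm at the front (value of joint lid above 0.048 rad).
It fails at once if the robot itself touches the hot kiln or its lid (contact force between any of the fingers, the arm and kiln above 2 N).
It fails at once if another thing on the bench is shifted by more than 25 mm (distance of any of post, brick, bead_bowl, marver, paddle, tweezers from where it was at the start of the episode above 0.025 m).
It also fails if it takes over 38 s, if anything falls off the work surface, if the arm or the gripper's body presses on something with over 40 N, if the wrist force passes 120 N, or if a joint passes its speed limit or range.

## Robot

A 6-joint arm with a two-finger parallel gripper is mounted at the origin on the work surface. World frame = base frame: x ahead of the robot, y to its left, z up, the work surface at z = 0. Lengths are in m, angles in rad, forces in N, time in s.
With the tool pointing down it reaches from about 0.375 to 0.9 m from the base axis. Payload 3.1 kg.
Tool frame: the origin (TCP) lies midway between the tips of the shut fingers; the grasp point (between the pads) lies 19 mm behind it (manip.grasp_offset is the distance from the TCP to the grasp point, in m); z points along the fingers, y is the line along which they close (so a half turn about z gives the same grasp; the last joint's range is limited). The gripper opens to 85 mm and grips with 20 to 120 N. Pads are 22 mm wide; open, the fingers measure 114 mm over their backs; the gripper's body (76 mm by 85 mm) begins 54 mm behind the grasp point. The pads swing forward as they close: fully open they stand 13 mm farther back than shut.
Start: joints at [-1.296, 0.527, 1.433, -0, 1.181, -0.178], TCP at [0.274, -0.562, 0.231] pointing down, gripper open.
Joint ranges: [-3.08, 3.08], [-0.75, 2.2], [0.22, 2.44], [-1.43, 4.57], [0, 2.65], [-2.85, 2.85]. Speed limits (rad/s): [2.79, 2.79, 3.14, 3.14, 3.14, 3.14].

## Interface

Orientations are given as a unit quaternion [x, y, z, w].
In Python, from station import sensors, cams, order, manip gives the robot as it stands.
- The arm moves only by the tool move_arm, never from a script. Its argument "targets" is a list of rows, each an object of numbers: "dx", "dy", "dz": the shift along the world's x, y, z normalised to -1 to 1, where 1 is 25 mm; "rx", "ry", "rz": the turn, a rotation vector about the world's x, y, z normalised to -1 to 1, where 1 is 30 degrees. A call has exactly 10 rows; each row shifts and turns the commanded pose from where the row before left it; what a row does not reach is not made up. A row lasts 1/8 s, in which the tool goes at most 62.5 mm and 10.7 degrees, less where a joint would pass 70% of its speed; a pose out of reach is approached as far as the arm can. A call with a number of a shift or a turn outside -1 to 1 is refused whole. A call with a gripper value outside its range is refused whole. "claw" is the opening in per cent of the stroke, from 0 (shut) to 100 (fully open), set as the call begins (left out, the last holds). The fingers move at their own pace and stop on an object; "newtons" is the grip in N (left out, the last holds). Time passes only in rows, so rows that do not move let the fingers close, or fill a call up. It gives the time, the measured TCP pose, the force, the opening and the grip force at its end, in the units of the state.
- sensors.sense(): the state, without advancing time (a new reading comes with each control period).
- cams.snapshot(name): name is "scene" or "top"; returns the picture (420x560x3 uint8, red, green, blue); there is no depth.
- cams.camera_model(name): a dict with "fx", "fy", "cx", "cy" (pixels), "extrinsics" (4x4, takes a point from world to camera coordinates). Camera axes: x right, y down, z forward; pixel columns grow to the right and rows downward; lengths in m; the calibration is good to about 2 mm. A picture is of the moment at which its call begins. camera_model takes no time and is no camera call.
- order.sign_off(): hands the job in; it is judged then, once.
The state is a dict: "t": time; "q": joint angles; "qd": joint speeds; "tau": joint torques, N m; "tcp_pos": TCP position; "tool_rot": TCP orientation; "force": force on the tool from outside, world axes, zero at the start; "ft_torque": the same for the moment, N m; "finger_gap": opening from 0.0 (shut) to 1.0 (fully open); "gripper_force": force on a finger pad.
Only numpy, scipy, OpenCV 4.12 (cv2) and the standard library are available. Lean on these libraries where they do the work, as an engineer would, in place of code of your own. Each camera call takes 0.05 s, during which the arm holds its last target. There are 200 camera calls.

## Working session

There is one attempt and no reset: what is moved stays moved. The work goes in short steps, Python scripts to look and compute and a tool call to move; the robot and the scene stay as the last step left them, time stands still between calls to the robot, and variables do not carry over. Pictures are saved under pics/ and viewed, at most 10 in all, crops included, and the job is handed in when it is done.

Besides the shell and the picture viewer there is one more tool, called after "Request:" as name(argument=value, ...), one argument or row to a line, values as JSON. move_arm: Moves the arm, as the interface text tells. Scaled input: -1 to 1 covers 25 mm each way for a shift and 30 degrees each way for a turn. Its arguments: {"type":"object","properties":{"targets":{"type":"array"},"claw":{"type":"number"},"newtons":{"type":"number"}},"required":["targets"]}

```bash
mkdir -p pics
python3 - <<'E'
from station import sensors,cams,manip
import cv2,numpy as np
for n in("scene","top"):
    im=cams.snapshot(n); cv2.imwrite(f"pics/{n}0.png",im[:,:,::-1]); m=cams.camera_model(n)
    E=np.array(m["extrinsics"]);print(n,m["fx"],m["cx"],m["cy"],np.round(E,3).tolist(),-E[:3,:3].T@E[:3,3])
print(sensors.sense(),manip.grasp_offset)
E
```

```text
scene 463.21696641646645 279.0261297525347 213.10855797052227 [[0.318, 0.948, 0.024, -0.214], [0.545, -0.162, -0.823, -0.158], [-0.776, 0.275, -0.568, 1.737], [0.0, 0.0, 0.0, 1.0]] [ 1.50214083 -0.2997446   0.86094258]
top 498.8844984942148 287.66912471035056 201.3460370220047 [[0.024, -1.0, 0.001, 0.042], [-0.995, -0.024, -0.093, 0.491], [0.093, 0.001, -0.996, 1.31], [0.0, 0.0, 0.0, 1.0]] [0.36664012 0.05309271 1.3500433 ]
{'t': 0.1, 'q': array([-1.29550389e+00,  5.28387219e-01,  1.43377071e+00, -3.08750266e-05,
        1.18137552e+00, -1.78483255e-01]), 'qd': array([ 0.00113146, -0.0016763 , -0.00434771, -0.00110132, -0.00066879,
        0.00033764]), 'tau': array([ 3.51883209e-04, -4.43305564e+01, -1.78586805e+01, -1.52745042e-04,
        3.89745052e-03,  1.19800652e-05]), 'tcp_pos': array([ 0.27382896, -0.56111363,  0.23042395]), 'tool_rot': array([ 9.74369399e-01,  2.24951845e-01, -6.12126490e-05, -9.68570462e-04]), 'force': array([-0.52666261,  0.62780432, -0.73431431]), 'ft_torque': array([ 0.05053039, -0.00931537,  0.01780155]), 'gripper_force': 0.0, 'finger_gap': 0.9991113755297348} 0.0187
```

View pics/scene0.png

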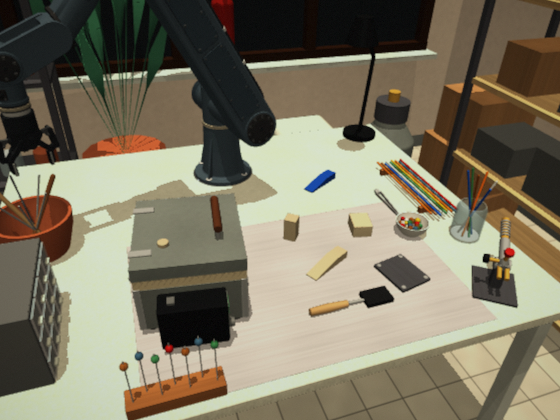

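View pics/top0.png

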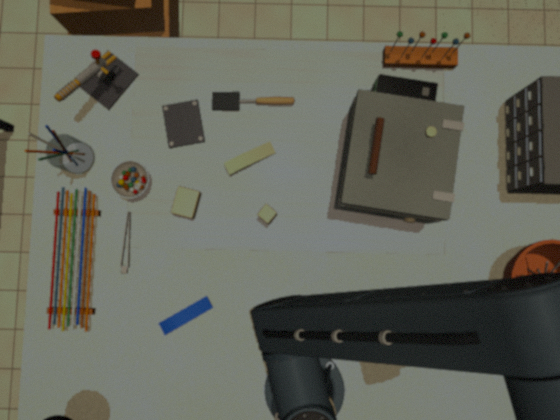

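```bash
cat > h.py <<'E'
from station import sensors,cams,manip
import cv2,numpy as np
def ray(n,uv,z):
    m=cams.camera_model(n);E=np.array(m["extrinsics"]);R=E[:3,:3];c=-R.T@E[:3,3]
    uv=np.atleast_2d(uv).astype(float)
    d=np.c_[(uv[:,0]-m["cx"])/m["fx"],(uv[:,1]-m["cy"])/m["fy"],np.ones(len(uv))]@R
    return c+d*((z-c[2])/d[:,2])[:,None]
def proj(n,P):
    m=cams.camera_model(n);E=np.array(m["extrinsics"]);p=np.atleast_2d(P)@E[:3,:3].T+E[:3,3]
    return np.c_[p[:,0]/p[:,2]*m["fx"]+m["cx"],p[:,1]/p[:,2]*m["fy"]+m["cy"]]
E
python3 - <<'E'
from h import *
t=cv2.imread("pics/top0.png");s=cv2.imread("pics/scene0.png")
a=cv2.resize(t[130:190,210:290],(400,300),interpolation=cv2.INTER_CUBIC)
b=cv2.resize(s[240:285,297:357],(400,300),interpolation=cv2.INTER_CUBIC)
c=cv2.resize(t[80:230,325:475],(300,300),interpolation=cv2.INTER_CUBIC)
c2=cv2.resize(t[80:230,325:375],(200,300),interpolation=cv2.INTER_CUBIC)
cv2.imwrite("pics/crop.png",np.vstack([np.hstack([a,b]),np.hstack([c,c2,np.zeros((300,300,3),np.uint8)])]))
hsv=cv2.cvtColor(t,cv2.COLOR_BGR2HSV)
print(hsv[158,250],hsv[150,215],hsv[130,390])
for n,im,(x0,y0,x1,y1) in(("top",t,(215,135,285,180)),("scene",s,(300,240,355,285))):
    h=cv2.cvtColor(im,cv2.COLOR_BGR2HSV)[y0:y1,x0:x1]
    m=((h[...,1]>70)&(h[...,2]>80)).astype(np.uint8)
    cs=max(cv2.findContours(m,0,1)[0],key=cv2.contourArea)+[x0,y0]
    r=cv2.minAreaRect(cs);print(n,cv2.contourArea(cs),r)
    bx=cv2.boxPoints(r);print(ray(n,bx,0.0).round(3).tolist(),bx.round(1).tolist())
E
```

```text
[ 32  75 125] [ 45  20 130] [30 47 82]
top 464.5 ((249.50003051757812, 157.5), (12.074766159057617, 48.746280670166016), 63.43495178222656)
[[0.593, 0.228, 0.0], [0.657, 0.111, 0.0], [0.627, 0.095, 0.0], [0.564, 0.212, 0.0]] [[225.0, 163.0], [268.6000061035156, 141.1999969482422], [274.0, 152.0], [230.39999389648438, 173.8000030517578]]
scene 532.0 ((326.43670654296875, 262.41912841796875), (14.483246803283691, 44.887786865234375), 51.95295715332031)
[[0.612, 0.095, 0.0], [0.527, 0.242, 0.0], [0.584, 0.244, 0.0], [0.662, 0.101, 0.0]] [[304.29998779296875, 270.5], [339.6000061035156, 242.89999389648438], [348.6000061035156, 254.3000030517578], [313.20001220703125, 282.0]]
```

View pics/crop.png

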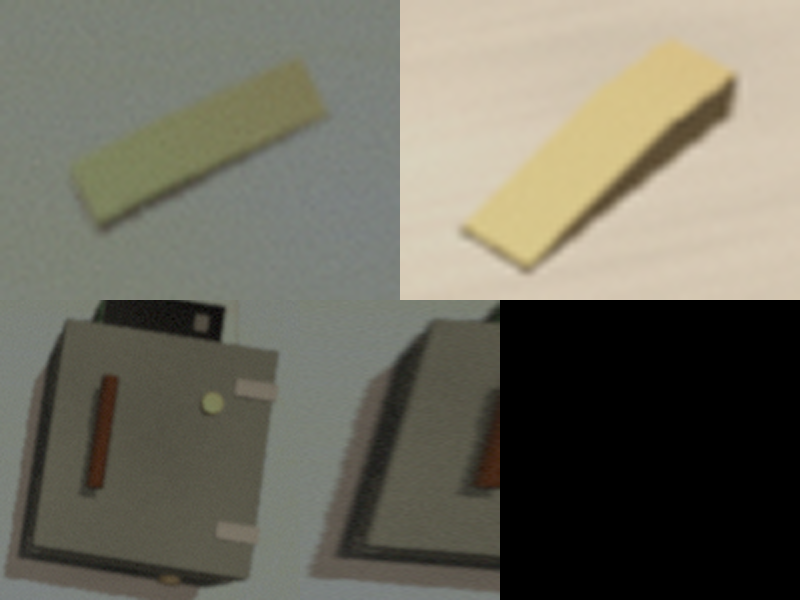

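```bash
cat >> h.py <<'E'
def fit(L,W): # 2D rigid fit W = R L + t
    L=np.array(L);W=np.array(W)[:,:2];l=L-L.mean(0);w=W-W.mean(0)
    a=np.arctan2((l[:,0]*w[:,1]-l[:,1]*w[:,0]).sum(),(l*w).sum());R=np.array([[np.cos(a),-np.sin(a)],[np.sin(a),np.cos(a)]])
    t=W.mean(0)-R@L.mean(0);return a,t,np.linalg.norm(L@R.T+t-W,axis=1).round(4)
E
python3 - <<'E'
from h import *
# kiln local: front(-.125) etc. order: front +y, rear +y, rear -y, front -y
L=[(-.125,.135),(.125,.135),(.125,-.135),(-.125,-.135)]
W=ray("top",[(358.5,90),(464,106),(448.5,219),(342.5,202.5)],.203)
a,t,r=fit(L,W);print("kiln",a,t,r,W[:,:2].round(3).tolist())
R=np.array([[np.cos(a),-np.sin(a)],[np.sin(a),np.cos(a)]])
print("notch",R@[-.125,0]+t,"front dir",R@[1,0])
C=np.c_[np.array(L)@R.T+t,np.full(4,.203)];print("pred scene",proj("scene",C).round(1).tolist())
s=cv2.imread("pics/scene0.png")
for p in proj("scene",C): cv2.circle(s,tuple(int(round(v)) for v in p),2,(0,0,255),-1)
# wedge
Wn=ray("top",[(270,141.6),(275.4,152.6)],.004); Sn=ray("scene",[(316.05,280.65),(306.3,274.8)],.004)
Wb=ray("top",[(225,164),(230.6,175.6)],.024); Sb=ray("scene",[(347.25,251.7),(337.8,246)],.024)
print(Wn.round(3),Sn.round(3),Wb.round(3),Sb.round(3))
LL=[(.07,.018),(.07,-.018),(-.07,.018),(-.07,-.018)]
for A in(np.r_[Wn,Wb],np.r_[Sn,Sb]):
    a2,t2,r2=fit(LL,A);print("wedge",a2,t2,r2)
    R2=np.array([[np.cos(a2),-np.sin(a2)],[np.sin(a2),np.cos(a2)]])
    for p in proj("scene",np.c_[np.array(LL)@R2.T+t2,[.004,.004,.024,.024]]): cv2.circle(s,tuple(int(round(v)) for v in p),1,(255,0,0),-1)
cv2.imwrite("pics/c2.png",cv2.resize(s[180:330,120:360],(800,500)))
E
```

```text
kiln -1.7032515392577312 [ 0.59120457 -0.21288268] [0.0005 0.0006 0.0019 0.0014] [[0.741, -0.107], [0.709, -0.355], [0.441, -0.317], [0.474, -0.073]]
notch [ 0.6077131 -0.0889776] front dir [-0.13206824 -0.99124063]
pred scene [[245.0, 256.7], [126.8, 269.1], [134.7, 200.0], [231.7, 192.2]]
[[0.655 0.107 0.004]
 [0.625 0.091 0.004]] [[0.664 0.109 0.004]
 [0.634 0.092 0.004]] [[0.587 0.225 0.024]
 [0.556 0.209 0.024]] [[0.598 0.23  0.024]
 [0.566 0.215 0.024]]
wedge -1.046554615711053 [0.60557377 0.15785764] [0.0012 0.0027 0.0025 0.0009]
wedge -1.072060894481426 [0.61537829 0.16155621] [0.0011 0.0011 0.0013 0.0008]
```

View pics/c2.png

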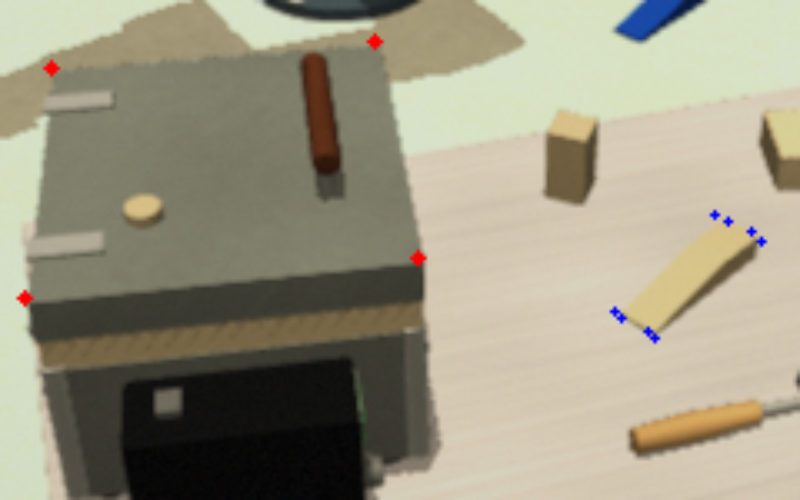

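Request:
move_arm(
  targets=[
    {"dz":1,"dy":0.5,"dx":0.2,"rz":0.31},
    {"dz":1,"dy":1,"dx":0.4,"rz":0.31},
    {"dz":1,"dy":1,"dx":0.4,"rz":0.31},
    {"dz":1,"dy":1,"dx":0.4,"rz":0.31},
    {"dz":1,"dy":1,"dx":0.4,"rz":0.31},
    {"dy":1,"dx":0.4,"rz":0.31},
    {"dy":1,"dx":0.4,"rz":0.31},
    {"dy":1,"dx":0.4,"rz":0.31},
    {"dy":1,"dx":0.4,"rz":0.31},
    {"dy":1,"dx":0.4,"rz":0.31},
  ],
  claw=100,
  newtons=80,
)

```text
schema error: expected keys dx, dy, dz, rx, ry, rz
```

Request:
move_arm(
  targets=[
    {"dy":1,"dx":0.4},
    {"dy":1,"dx":0.4},
    {"dy":1,"dx":0.4},
    {"dy":1,"dx":0.4},
    {"dy":1,"dx":0.4},
    {"dy":1,"dx":0.4},
    {"dy":1,"dx":0.4},
    {"dy":1,"dx":0.4},
    {"dy":1,"dx":0.4},
    {"dy":1,"dx":0.4},
  ],
)

```text
schema error: expected keys dx, dy, dz, rx, ry, rz
```

Request:
move_arm(
  targets=[
    {"dy":1,"dx":0.5},
    {"dy":1,"dx":0.5},
    {"dy":1,"dx":0.5},
    {"dy":1,"dx":0.5,"dz":-0.6},
    {"dy":1,"dx":0.5,"dz":-1},
    {"dy":1,"dx":0.5,"dz":-1},
    {"dy":1,"dx":0.5,"dz":-1},
    {"dy":1,"dx":0.5,"dz":-1},
    {"dy":1,"dx":0.4,"dz":-1},
    {"dy":1,"dx":0.4,"dz":-1},
  ],
  claw=70,
)

```text
schema error: expected keys dx, dy, dz, rx, ry, rz
```

Every row needs all six keys.

Request:
move_arm(
  targets=[
    {"dx":0.2,"dy":0.5,"dz":1,"rx":0,"ry":0,"rz":0.31},
    {"dx":0.4,"dy":1,"dz":1,"rx":0,"ry":0,"rz":0.31},
    {"dx":0.4,"dy":1,"dz":1,"rx":0,"ry":0,"rz":0.31},
    {"dx":0.4,"dy":1,"dz":1,"rx":0,"ry":0,"rz":0.31},
    {"dx":0.4,"dy":1,"dz":1,"rx":0,"ry":0,"rz":0.31},
    {"dx":0.4,"dy":1,"dz":0,"rx":0,"ry":0,"rz":0.31},
    {"dx":0.4,"dy":1,"dz":0,"rx":0,"ry":0,"rz":0.31},
    {"dx":0.4,"dy":1,"dz":0,"rx":0,"ry":0,"rz":0.31},
    {"dx":0.4,"dy":1,"dz":0,"rx":0,"ry":0,"rz":0.31},
    {"dx":0.4,"dy":1,"dz":0,"rx":0,"ry":0,"rz":0.31},
  ],
  claw=100,
  newtons=80,
)

```text
t: 1.35
tcp_pos: [0.3691, -0.3231, 0.3559]
tool_rot: [0.505, 0.863, 0.0, -0.0]
force: [0.4, 0.6, -1.5]
finger_gap: 0.998
gripper_force: 0.0
```

Request:
move_arm(
  targets=[
    {"dx":0.4,"dy":1,"dz":0,"rx":0,"ry":0,"rz":0},
    {"dx":0.4,"dy":1,"dz":0,"rx":0,"ry":0,"rz":0},
    {"dx":0.4,"dy":1,"dz":0,"rx":0,"ry":0,"rz":0},
    {"dx":0.4,"dy":1,"dz":0,"rx":0,"ry":0,"rz":0},
    {"dx":0.4,"dy":1,"dz":0,"rx":0,"ry":0,"rz":0},
    {"dx":0.4,"dy":1,"dz":0,"rx":0,"ry":0,"rz":0},
    {"dx":0.4,"dy":1,"dz":0,"rx":0,"ry":0,"rz":0},
    {"dx":0.4,"dy":1,"dz":0,"rx":0,"ry":0,"rz":0},
    {"dx":0.4,"dy":1,"dz":0,"rx":0,"ry":0,"rz":0},
    {"dx":0.4,"dy":1,"dz":0,"rx":0,"ry":0,"rz":0},
  ],
)

```text
t: 2.6
tcp_pos: [0.4689, -0.0732, 0.3559]
tool_rot: [0.508, 0.862, -0.0, -0.0]
force: [-0.4, -0.9, 1.4]
finger_gap: 0.998
gripper_force: 0.0
```

Request:
move_arm(
  targets=[
    {"dx":0.5,"dy":1,"dz":0,"rx":0,"ry":0,"rz":0},
    {"dx":0.5,"dy":1,"dz":0,"rx":0,"ry":0,"rz":0},
    {"dx":0.5,"dy":1,"dz":0,"rx":0,"ry":0,"rz":0},
    {"dx":0.5,"dy":1,"dz":-0.6,"rx":0,"ry":0,"rz":0},
    {"dx":0.5,"dy":1,"dz":-1,"rx":0,"ry":0,"rz":0},
    {"dx":0.5,"dy":1,"dz":-1,"rx":0,"ry":0,"rz":0},
    {"dx":0.5,"dy":1,"dz":-1,"rx":0,"ry":0,"rz":0},
    {"dx":0.5,"dy":1,"dz":-1,"rx":0,"ry":0,"rz":0},
    {"dx":0.4,"dy":1,"dz":-1,"rx":0,"ry":0,"rz":0},
    {"dx":0.4,"dy":1,"dz":-1,"rx":0,"ry":0,"rz":0},
  ],
  claw=70,
)

```text
t: 3.85
tcp_pos: [0.589, 0.1766, 0.19]
tool_rot: [0.508, 0.862, -0.0, -0.0]
force: [-0.6, 0.2, 0.8]
finger_gap: 0.702
gripper_force: 0.0
```

Request:
move_arm(
  targets=[
    {"dx":0,"dy":0.5,"dz":-0.5,"rx":0,"ry":0,"rz":0},
    {"dx":0,"dy":0.4,"dz":-1,"rx":0,"ry":0,"rz":0},
    {"dx":0,"dy":0,"dz":-1,"rx":0,"ry":0,"rz":0},
    {"dx":0,"dy":0,"dz":-1,"rx":0,"ry":0,"rz":0},
    {"dx":0,"dy":0,"dz":-0.7,"rx":0,"ry":0,"rz":0},
    {"dx":0,"dy":0,"dz":0,"rx":0,"ry":0,"rz":0},
    {"dx":0,"dy":0,"dz":0,"rx":0,"ry":0,"rz":0},
    {"dx":0,"dy":0,"dz":0,"rx":0,"ry":0,"rz":0},
    {"dx":0,"dy":0,"dz":0,"rx":0,"ry":0,"rz":0},
    {"dx":0,"dy":0,"dz":0,"rx":0,"ry":0,"rz":0},
  ],
)

```text
t: 5.1
tcp_pos: [0.5892, 0.1983, 0.0868]
tool_rot: [0.508, 0.862, 0.0, 0.0]
force: [0.6, 0.3, 0.7]
finger_gap: 0.7
gripper_force: 0.0
```

Run:
```python
from h import *
p=sensors.sense()["tcp_pos"];print(p)
out=[]
for n in("scene","top"):
    im=cams.snapshot(n)[:,:,::-1].copy();c=proj(n,p)[0];print(n,c)
    x0,y0=int(c[0])-50,int(c[1])-50
    k=cv2.resize(im[y0:y0+100,x0:x0+100],(400,400),interpolation=cv2.INTER_CUBIC)
    cv2.drawMarker(k,tuple(int(v) for v in (c-[x0,y0]+.5)*4),(0,0,255),0,12,1);print(x0,y0);out.append(k)
cv2.imwrite("pics/close.png",np.hstack(out))
```

```text
[0.58921902 0.19833972 0.08676077]
scene [337.87910629 234.40727869]
287 184
top [232.40881003 159.18968077]
182 109
```

View pics/close.png

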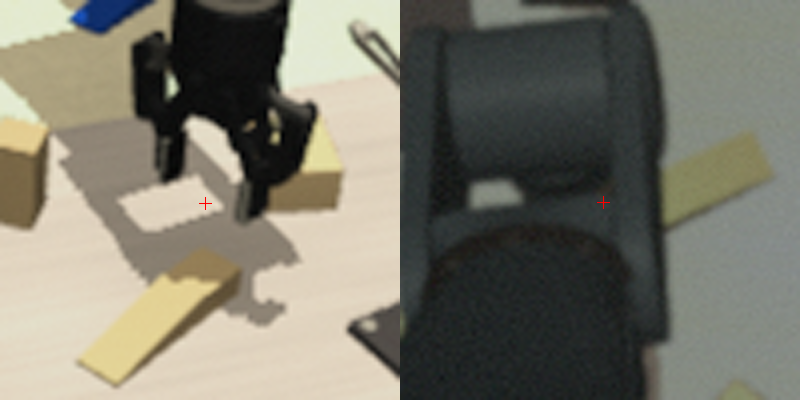

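Request:
move_arm(
  targets=[
    {"dx":0.18,"dy":0.1,"dz":-0.5,"rx":0,"ry":0,"rz":0},
    {"dx":0,"dy":0,"dz":-1,"rx":0,"ry":0,"rz":0},
    {"dx":0,"dy":0,"dz":-1,"rx":0,"ry":0,"rz":0},
    {"dx":0,"dy":0,"dz":-0.5,"rx":0,"ry":0,"rz":0},
    {"dx":0,"dy":0,"dz":-0.3,"rx":0,"ry":0,"rz":0},
    {"dx":0,"dy":0,"dz":-0.1,"rx":0,"ry":0,"rz":0},
    {"dx":0,"dy":0,"dz":0,"rx":0,"ry":0,"rz":0},
    {"dx":0,"dy":0,"dz":0,"rx":0,"ry":0,"rz":0},
    {"dx":0,"dy":0,"dz":0,"rx":0,"ry":0,"rz":0},
    {"dx":0,"dy":0,"dz":0,"rx":0,"ry":0,"rz":0},
  ],
)

```text
t: 6.45
tcp_pos: [0.5937, 0.2008, 0.0016]
tool_rot: [0.508, 0.862, 0.0, 0.0]
force: [0.3, 0.4, 0.4]
finger_gap: 0.7
gripper_force: 0.0
```

Request:
move_arm(
  targets=[
    {"dx":0,"dy":0,"dz":0,"rx":0,"ry":0,"rz":0},
    {"dx":0,"dy":0,"dz":0,"rx":0,"ry":0,"rz":0},
    {"dx":0,"dy":0,"dz":0,"rx":0,"ry":0,"rz":0},
    {"dx":0,"dy":0,"dz":0,"rx":0,"ry":0,"rz":0},
    {"dx":0,"dy":0,"dz":0,"rx":0,"ry":0,"rz":0},
    {"dx":0,"dy":0,"dz":0,"rx":0,"ry":0,"rz":0},
    {"dx":0,"dy":0,"dz":0,"rx":0,"ry":0,"rz":0},
    {"dx":0,"dy":0,"dz":0,"rx":0,"ry":0,"rz":0},
    {"dx":0,"dy":0,"dz":0,"rx":0,"ry":0,"rz":0},
    {"dx":0,"dy":0,"dz":0,"rx":0,"ry":0,"rz":0},
  ],
  claw=0,
  newtons=80,
)

```text
t: 7.7
tcp_pos: [0.5934, 0.2007, 0.0018]
tool_rot: [0.508, 0.862, -0.0, -0.0]
force: [-1.8, 0.1, 4.8]
finger_gap: 0.403
gripper_force: 79.8
```

Run:
```python
from h import *
L=[(-.125,.135),(.125,.135),(.125,-.135),(-.125,-.135)]
W=ray("scene",[(246.9,258.6),(129.6,270.6),(136.5,200.4),(236.4,193.8)],.203)
a,t,r=fit(L,W);R=np.array([[np.cos(a),-np.sin(a)],[np.sin(a),np.cos(a)]])
print(a,t,r,W[:,:2].round(3).tolist(),"notch",R@[-.125,0]+t)
# grey lid mask contour quad from initial top & scene images
for n in("scene","top"):
    im=cv2.imread(f"pics/{n}0.png");h=cv2.cvtColor(im,cv2.COLOR_BGR2HSV);print(n,h[230,190] if n=="scene" else h[180,420])
    c0=h[230,190].astype(int) if n=="scene" else h[180,420].astype(int)
    m=cv2.morphologyEx((np.abs(h.astype(int)-c0)<[14,30,22]).all(2).astype(np.uint8),cv2.MORPH_OPEN,np.ones((3,3)))
    c=max(cv2.findContours(m,0,1)[0],key=cv2.contourArea);q=cv2.approxPolyDP(cv2.convexHull(c),6,True)[:,0];print(cv2.contourArea(c),q.tolist())
print(sensors.sense()["force"],sensors.sense()["tcp_pos"])
```

```text
-1.7178424355615953 [ 0.59830324 -0.20742404] [0.0016 0.002  0.0041 0.0036] [[0.749, -0.104], [0.715, -0.349], [0.444, -0.315], [0.485, -0.061]] notch [ 0.61661784 -0.08377301]
scene [ 29  44 121]
6468.0 [[233, 193], [246, 258], [129, 270], [136, 201]]
top [28 40 90]
11920.0 [[358, 90], [463, 105], [448, 219], [342, 201]]
[-1.78086189  0.12237441  4.75937921] [0.59336728 0.2007442  0.00180991]
```

Request:
move_arm(
  targets=[
    {"dx":0,"dy":0,"dz":0.5,"rx":0,"ry":0,"rz":0},
    {"dx":0,"dy":0,"dz":1,"rx":0,"ry":0,"rz":0},
    {"dx":0,"dy":0,"dz":1,"rx":0,"ry":0,"rz":0},
    {"dx":0.2,"dy":-0.5,"dz":1,"rx":0,"ry":0,"rz":-0.1},
    {"dx":0.3,"dy":-0.5,"dz":1,"rx":0,"ry":0,"rz":-0.226},
    {"dx":0.4,"dy":-0.8,"dz":1,"rx":0,"ry":0,"rz":-0.3},
    {"dx":0.4,"dy":-0.8,"dz":1,"rx":0,"ry":0,"rz":-0.3},
    {"dx":0.3,"dy":-0.8,"dz":0,"rx":0,"ry":0,"rz":-0.3},
    {"dx":0.26,"dy":-0.6,"dz":0,"rx":0,"ry":0,"rz":0},
    {"dx":0,"dy":-0.3,"dz":0,"rx":0,"ry":0,"rz":0},
  ],
)

```text
t: 8.95
tcp_pos: [0.64, 0.0924, 0.1633]
tool_rot: [0.753, 0.658, -0.0, -0.0]
force: [-1.8, 0.3, -2.4]
finger_gap: 0.407
gripper_force: 78.9
```

Run:
```python
from h import *
L=[(-.125,.135),(.125,.135),(.125,-.135),(-.125,-.135)]
for n,q in(("scene",[(247,258.5),(129.5,270.5),(136.5,201),(234,193.5)]),("top",[(358,90),(463.5,105.5),(448.5,219.5),(342,201.5)])):
    W=ray(n,q,.203)
    a,t,r=fit(L,W);R=np.array([[np.cos(a),-np.sin(a)],[np.sin(a),np.cos(a)]])
    print(n,a,t,r,"notch",R@[-.125,0]+t)
s=sensors.sense();print(s["tcp_pos"],s["force"],s["finger_gap"],s["tool_rot"])
out=[]
for n,(x0,y0) in(("scene",(220,170)),("top",(240,80))):
    im=cams.snapshot(n)[:,:,::-1];cv2.imwrite(f"pics/{n}1.png",im)
    out.append(cv2.resize(im[y0:y0+130,x0:x0+130],(400,400),interpolation=cv2.INTER_CUBIC))
cv2.imwrite("pics/pre.png",np.hstack(out))
```

```text
scene -1.7070839132847224 [ 0.59805331 -0.20888046] [0.0008 0.0015 0.0006 0.0008] notch [ 0.61503657 -0.08503956]
top -1.704018541128851 [ 0.59177549 -0.21199805] [0.0013 0.0008 0.0013 0.0019] notch [ 0.60837905 -0.08810567]
[0.64002074 0.09244244 0.16329078] [-1.79391665  0.29740753 -2.4287012 ] 0.4068683032794361 [ 7.53018995e-01  6.57998683e-01 -2.07843044e-04 -2.86566417e-04]
```

View pics/pre.png

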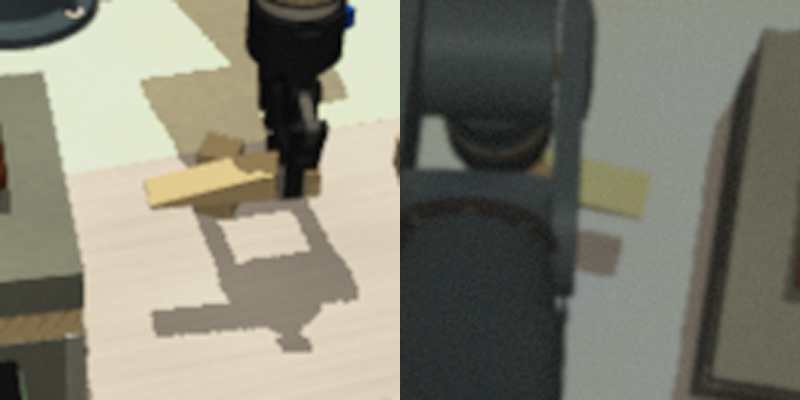

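Run:
```python
from h import *
c,s_=np.cos(-1.706),np.sin(-1.706);d=np.array([c,s_]);y=np.array([-s_,c])
p=np.array([.64,.0924]);n=p+.115*d
P=[np.r_[n+y*k,z] for k in(.018,-.018) for z in(.1655,.1615)]
print("scene pred z+y/-y top,bot",proj("scene",P).round(1).tolist())
T=ray("top",[(321.2,136.9),(318.6,151.5)],.1655);print(T.round(4), "pred",n,"rel notch(top)",(T[:,:2].mean(0)-[.6084,-.0881])@np.c_[d,y])
S=ray("scene",[(267.1,229.1)],.1655);print(S,(S[0,:2]-n)@np.c_[d,y])
```

```text
scene pred z+y/-y top,bot [[267.3, 237.2], [267.3, 238.5], [265.0, 228.6], [264.9, 229.8]]
[[ 0.635  -0.0231  0.1655]
 [ 0.5991 -0.0175  0.1655]] pred [ 0.62449891 -0.0215505 ] rel notch(top) [-0.06837727 -0.00057423]
[[ 0.61032646 -0.01461866  0.1655    ]] [-0.00495825 -0.01497746]
```

Request:
move_arm(
  targets=[
    {"dx":0,"dy":0,"dz":-0.3,"rx":0,"ry":0,"rz":0},
    {"dx":-0.04,"dy":-0.3,"dz":-0.2,"rx":0,"ry":0,"rz":0},
    {"dx":-0.04,"dy":-0.3,"dz":-0.08,"rx":0,"ry":0,"rz":0},
    {"dx":-0.05,"dy":-0.4,"dz":0,"rx":0,"ry":0,"rz":0},
    {"dx":-0.05,"dy":-0.4,"dz":0,"rx":0,"ry":0,"rz":0},
    {"dx":-0.05,"dy":-0.4,"dz":0,"rx":0,"ry":0,"rz":0},
    {"dx":-0.05,"dy":-0.3,"dz":0,"rx":0,"ry":0,"rz":0},
    {"dx":-0.04,"dy":-0.28,"dz":0,"rx":0,"ry":0,"rz":0},
    {"dx":0,"dy":0,"dz":0,"rx":0,"ry":0,"rz":0},
    {"dx":0,"dy":0,"dz":0,"rx":0,"ry":0,"rz":0},
  ],
)

```text
t: 10.3
tcp_pos: [0.632, 0.034, 0.1493]
tool_rot: [0.753, 0.658, 0.0, -0.0]
force: [0.1, 0.7, -1.2]
finger_gap: 0.407
gripper_force: 78.9
```

Run:
```python
from h import *
s=sensors.sense();print(s["tcp_pos"],s["force"])
out=[]
for n,(x0,y0) in(("scene",(225,190)),("top",(300,110))):
    im=cams.snapshot(n)[:,:,::-1];cv2.imwrite(f"pics/{n}2.png",im)
    out.append(cv2.resize(im[y0:y0+80,x0:x0+80],(400,400),interpolation=cv2.INTER_CUBIC))
cv2.imwrite("pics/pre2.png",cv2.convertScaleAbs(np.hstack(out),alpha=1.5))
```

```text
[0.63200349 0.03399671 0.14931288] [ 0.09825661  0.66503195 -1.24393888]
```

View pics/pre2.png

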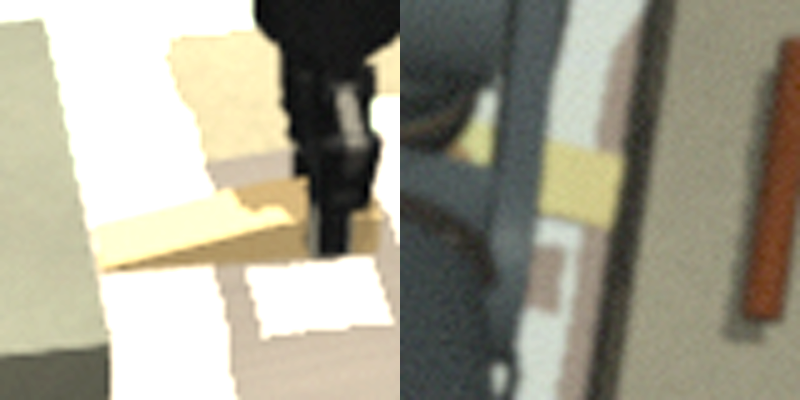

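Request:
move_arm(
  targets=[
    {"dx":-0.008,"dy":-0.06,"dz":0,"rx":0,"ry":0,"rz":0},
    {"dx":-0.008,"dy":-0.06,"dz":0,"rx":0,"ry":0,"rz":0},
    {"dx":-0.008,"dy":-0.06,"dz":0,"rx":0,"ry":0,"rz":0},
    {"dx":-0.008,"dy":-0.06,"dz":0,"rx":0,"ry":0,"rz":0},
    {"dx":-0.008,"dy":-0.06,"dz":0,"rx":0,"ry":0,"rz":0},
    {"dx":-0.008,"dy":-0.06,"dz":0,"rx":0,"ry":0,"rz":0},
    {"dx":-0.008,"dy":-0.06,"dz":0,"rx":0,"ry":0,"rz":0},
    {"dx":-0.008,"dy":-0.06,"dz":0,"rx":0,"ry":0,"rz":0},
    {"dx":0,"dy":0,"dz":0,"rx":0,"ry":0,"rz":0},
    {"dx":0,"dy":0,"dz":0,"rx":0,"ry":0,"rz":0},
  ],
)

```text
t: 11.65
tcp_pos: [0.6304, 0.0218, 0.1493]
tool_rot: [0.753, 0.658, 0.0, -0.0]
force: [-0.2, -0.3, -1.9]
finger_gap: 0.406
gripper_force: 78.9
```

Request:
move_arm(
  targets=[
    {"dx":-0.008,"dy":-0.06,"dz":0,"rx":0,"ry":0,"rz":0},
    {"dx":-0.008,"dy":-0.06,"dz":0,"rx":0,"ry":0,"rz":0},
    {"dx":-0.008,"dy":-0.06,"dz":0,"rx":0,"ry":0,"rz":0},
    {"dx":-0.008,"dy":-0.06,"dz":0,"rx":0,"ry":0,"rz":0},
    {"dx":-0.008,"dy":-0.06,"dz":0,"rx":0,"ry":0,"rz":0},
    {"dx":-0.008,"dy":-0.06,"dz":0,"rx":0,"ry":0,"rz":0},
    {"dx":0,"dy":0,"dz":0,"rx":0,"ry":0,"rz":0},
    {"dx":0,"dy":0,"dz":0,"rx":0,"ry":0,"rz":0},
    {"dx":0,"dy":0,"dz":0,"rx":0,"ry":0,"rz":0},
    {"dx":0,"dy":0,"dz":0,"rx":0,"ry":0,"rz":0},
  ],
)

```text
t: 12.9
tcp_pos: [0.6292, 0.0129, 0.1493]
tool_rot: [0.753, 0.658, -0.0, -0.0]
force: [-1.0, -1.2, -1.8]
finger_gap: 0.406
gripper_force: 78.9
```

Request:
move_arm(
  targets=[
    {"dx":0,"dy":0,"dz":-0.02,"rx":0,"ry":0,"rz":0},
    {"dx":0,"dy":0,"dz":-0.02,"rx":0,"ry":0,"rz":0},
    {"dx":0,"dy":0,"dz":-0.02,"rx":0,"ry":0,"rz":0},
    {"dx":0,"dy":0,"dz":-0.02,"rx":0,"ry":0,"rz":0},
    {"dx":0,"dy":0,"dz":0,"rx":0,"ry":0,"rz":0},
    {"dx":0,"dy":0,"dz":0,"rx":0,"ry":0,"rz":0},
    {"dx":0,"dy":0,"dz":0,"rx":0,"ry":0,"rz":0},
    {"dx":0,"dy":0,"dz":0,"rx":0,"ry":0,"rz":0},
    {"dx":0,"dy":0,"dz":0,"rx":0,"ry":0,"rz":0},
    {"dx":0,"dy":0,"dz":0,"rx":0,"ry":0,"rz":0},
  ],
)

```text
t: 14.15
tcp_pos: [0.6292, 0.0128, 0.1473]
tool_rot: [0.753, 0.658, -0.0, -0.0]
force: [0.2, -0.5, -2.1]
finger_gap: 0.411
gripper_force: 78.9
```

Request:
move_arm(
  targets=[
    {"dx":0,"dy":0,"dz":-0.02,"rx":0,"ry":0,"rz":0},
    {"dx":0,"dy":0,"dz":-0.02,"rx":0,"ry":0,"rz":0},
    {"dx":0,"dy":0,"dz":-0.02,"rx":0,"ry":0,"rz":0},
    {"dx":0,"dy":0,"dz":0,"rx":0,"ry":0,"rz":0},
    {"dx":0,"dy":0,"dz":0,"rx":0,"ry":0,"rz":0},
    {"dx":0,"dy":0,"dz":0,"rx":0,"ry":0,"rz":0},
    {"dx":0,"dy":0,"dz":0,"rx":0,"ry":0,"rz":0},
    {"dx":0,"dy":0,"dz":0,"rx":0,"ry":0,"rz":0},
    {"dx":0,"dy":0,"dz":0,"rx":0,"ry":0,"rz":0},
    {"dx":0,"dy":0,"dz":0,"rx":0,"ry":0,"rz":0},
  ],
)

```text
t: 15.4
tcp_pos: [0.6293, 0.0129, 0.1459]
tool_rot: [0.753, 0.658, 0.0, 0.0]
force: [0.3, 1.2, 0.5]
finger_gap: 0.41
gripper_force: 79.5
```

Run:
```python
from h import *
s=sensors.sense();print(s["tcp_pos"],s["force"],s["ft_torque"],s["finger_gap"])
```

```text
[0.62928973 0.01285301 0.14587814] [0.32765368 1.247111   0.54273547] [ 0.07582223  0.07131591 -0.09466742] 0.40964187942087216
```

Request:
move_arm(
  targets=[
    {"dx":-0.011,"dy":-0.08,"dz":0,"rx":0,"ry":0,"rz":0},
    {"dx":-0.011,"dy":-0.08,"dz":0,"rx":0,"ry":0,"rz":0},
    {"dx":-0.011,"dy":-0.08,"dz":0,"rx":0,"ry":0,"rz":0},
    {"dx":-0.011,"dy":-0.08,"dz":0,"rx":0,"ry":0,"rz":0},
    {"dx":-0.011,"dy":-0.08,"dz":0,"rx":0,"ry":0,"rz":0},
    {"dx":0,"dy":0,"dz":0,"rx":0,"ry":0,"rz":0},
    {"dx":0,"dy":0,"dz":0,"rx":0,"ry":0,"rz":0},
    {"dx":0,"dy":0,"dz":0,"rx":0,"ry":0,"rz":0},
    {"dx":0,"dy":0,"dz":0,"rx":0,"ry":0,"rz":0},
    {"dx":0,"dy":0,"dz":0,"rx":0,"ry":0,"rz":0},
  ],
)

```text
t: 16.65
tcp_pos: [0.6278, 0.0024, 0.1458]
tool_rot: [0.753, 0.658, -0.0, 0.0]
force: [-0.0, -0.2, 1.4]
finger_gap: 0.405
gripper_force: 79.3
```

Request:
move_arm(
  targets=[
    {"dx":-0.005,"dy":-0.04,"dz":0,"rx":0,"ry":0,"rz":0},
    {"dx":-0.005,"dy":-0.04,"dz":0,"rx":0,"ry":0,"rz":0},
    {"dx":-0.005,"dy":-0.04,"dz":0,"rx":0,"ry":0,"rz":0},
    {"dx":-0.005,"dy":-0.04,"dz":0,"rx":0,"ry":0,"rz":0},
    {"dx":0,"dy":0,"dz":0,"rx":0,"ry":0,"rz":0},
    {"dx":0,"dy":0,"dz":0,"rx":0,"ry":0,"rz":0},
    {"dx":0,"dy":0,"dz":0,"rx":0,"ry":0,"rz":0},
    {"dx":0,"dy":0,"dz":0,"rx":0,"ry":0,"rz":0},
    {"dx":0,"dy":0,"dz":0,"rx":0,"ry":0,"rz":0},
    {"dx":0,"dy":0,"dz":0,"rx":0,"ry":0,"rz":0},
  ],
)

```text
t: 17.9
tcp_pos: [0.6273, -0.0012, 0.1458]
tool_rot: [0.753, 0.658, -0.0, -0.0]
force: [0.8, 2.0, 2.3]
finger_gap: 0.407
gripper_force: 79.4
```

Request:
move_arm(
  targets=[
    {"dx":-0.005,"dy":-0.04,"dz":0,"rx":0,"ry":0,"rz":0},
    {"dx":-0.005,"dy":-0.04,"dz":0,"rx":0,"ry":0,"rz":0},
    {"dx":-0.005,"dy":-0.04,"dz":0,"rx":0,"ry":0,"rz":0},
    {"dx":-0.005,"dy":-0.04,"dz":0,"rx":0,"ry":0,"rz":0},
    {"dx":0,"dy":0,"dz":0,"rx":0,"ry":0,"rz":0},
    {"dx":0,"dy":0,"dz":0,"rx":0,"ry":0,"rz":0},
    {"dx":0,"dy":0,"dz":0,"rx":0,"ry":0,"rz":0},
    {"dx":0,"dy":0,"dz":0,"rx":0,"ry":0,"rz":0},
    {"dx":0,"dy":0,"dz":0,"rx":0,"ry":0,"rz":0},
    {"dx":0,"dy":0,"dz":0,"rx":0,"ry":0,"rz":0},
  ],
)

```text
t: 19.15
tcp_pos: [0.627, -0.0041, 0.1459]
tool_rot: [0.753, 0.657, 0.001, -0.001]
force: [0.7, 5.6, 1.4]
finger_gap: 0.407
gripper_force: 79.4
```

Run:
```python
from h import *
s=sensors.sense();print(s["tcp_pos"],s["force"],s["ft_torque"])
```

```text
[ 0.62700176 -0.00412436  0.14591652] [0.68632    5.57071091 1.41541302] [ 0.67034641 -0.02373477 -0.00549404]
```

Request:
move_arm(
  targets=[
    {"dx":-0.008,"dy":-0.06,"dz":0,"rx":0,"ry":0,"rz":0},
    {"dx":-0.008,"dy":-0.06,"dz":0,"rx":0,"ry":0,"rz":0},
    {"dx":-0.008,"dy":-0.06,"dz":0,"rx":0,"ry":0,"rz":0},
    {"dx":-0.008,"dy":-0.06,"dz":0,"rx":0,"ry":0,"rz":0},
    {"dx":0,"dy":0,"dz":0,"rx":0,"ry":0,"rz":0},
    {"dx":0,"dy":0,"dz":0,"rx":0,"ry":0,"rz":0},
    {"dx":0,"dy":0,"dz":0,"rx":0,"ry":0,"rz":0},
    {"dx":0,"dy":0,"dz":0,"rx":0,"ry":0,"rz":0},
    {"dx":0,"dy":0,"dz":0,"rx":0,"ry":0,"rz":0},
    {"dx":0,"dy":0,"dz":0,"rx":0,"ry":0,"rz":0},
  ],
)

```text
t: 20.4
tcp_pos: [0.6266, -0.0072, 0.1462]
tool_rot: [0.754, 0.657, 0.003, -0.002]
force: [2.5, 12.8, 3.4]
finger_gap: 0.408
gripper_force: 79.6
```

Run:
```python
from h import *
s=sensors.sense();print(s["tcp_pos"],s["force"],s["ft_torque"],s["tool_rot"])
a=cams.snapshot("scene")[:,:,::-1];cv2.imwrite("pics/scene3.png",a);cv2.imwrite("pics/top3.png",cams.snapshot("top")[:,:,::-1])
# lid shift between shut and now: subpixel flow on front lid region
def shift(A,B,x0,y0,x1,y1):
    g=lambda i:cv2.cvtColor(i[y0:y1,x0:x1],cv2.COLOR_BGR2GRAY).astype(np.float32)
    return cv2.phaseCorrelate(g(A),g(B),cv2.createHanningWindow((x1-x0,y1-y0),cv2.CV_32F))
b=cv2.imread("pics/scene2.png")
for r in((195,185,245,235),(120,190,165,275),(205,185,230,235)):print(r,shift(b,a,*r))
```

```text
[ 0.62656356 -0.00718888  0.14623702] [ 2.45835    12.75354291  3.39166849] [ 1.80633697e+00 -1.31967526e-01 -7.61249865e-04] [ 0.75373129  0.65717409  0.00274326 -0.0019586 ]
(195, 185, 245, 235) ((-0.09507199777459618, -0.21566771624932457), 0.9924567527770997)
(120, 190, 165, 275) ((0.4081529714526795, -0.04502130704929641), 0.9635466647442477)
(205, 185, 230, 235) ((0.42968926424742193, -0.3007316448648254), 0.960635366821289)
```

Request:
move_arm(
  targets=[
    {"dx":-0.008,"dy":-0.06,"dz":0,"rx":0,"ry":0,"rz":0},
    {"dx":-0.008,"dy":-0.06,"dz":0,"rx":0,"ry":0,"rz":0},
    {"dx":-0.008,"dy":-0.06,"dz":0,"rx":0,"ry":0,"rz":0},
    {"dx":-0.008,"dy":-0.06,"dz":0,"rx":0,"ry":0,"rz":0},
    {"dx":0,"dy":0,"dz":0,"rx":0,"ry":0,"rz":0},
    {"dx":0,"dy":0,"dz":0,"rx":0,"ry":0,"rz":0},
    {"dx":0,"dy":0,"dz":0,"rx":0,"ry":0,"rz":0},
    {"dx":0,"dy":0,"dz":0,"rx":0,"ry":0,"rz":0},
    {"dx":0,"dy":0,"dz":0,"rx":0,"ry":0,"rz":0},
    {"dx":0,"dy":0,"dz":0,"rx":0,"ry":0,"rz":0},
  ],
)

```text
t: 21.75
tcp_pos: [0.6257, -0.0131, 0.1463]
tool_rot: [0.754, 0.657, 0.003, -0.002]
force: [2.9, 13.2, 4.2]
finger_gap: 0.406
gripper_force: 79.7
```

```bash
cat > m.py <<'E'
from h import *
import sys
k=sys.argv[1]
s=sensors.sense();print(s["tcp_pos"],s["force"],s["ft_torque"],s["tool_rot"])
for n in("scene","top"):cv2.imwrite(f"pics/{n}{k}.png",cams.snapshot(n)[:,:,::-1])
crit=(3,200,1e-6)
for n,rs in(("scene",((205,190,235,235),(200,255,240,300),(160,275,200,290),(120,190,165,275))),("top",((368,110,390,180),))):
    A=cv2.cvtColor(cv2.imread(f"pics/{n}2.png"),6);B=cv2.cvtColor(cv2.imread(f"pics/{n}{k}.png"),6)
    for x0,y0,x1,y1 in rs:
        a,b=A[y0:y1,x0:x1],B[y0:y1,x0:x1]
        cc,w=cv2.findTransformECC(a,b,np.eye(2,3,dtype=np.float32),cv2.MOTION_TRANSLATION,crit,None,3)
        print(n,(x0,y0,x1,y1),w[:,2].round(2),round(cc,3))
P=np.array([[.665,-.11,.2],[.61,-.11,.246]]);print("px per mm lift",((proj("scene",P+[0,0,.004])-proj("scene",P))/4).round(2))
E
python3 m.py 3b; cp pics/scene3b.png pics/z.png
python3 - <<'E'
import cv2,numpy as np
a,b=[cv2.imread(f"pics/scene{k}.png")[180:320,140:320] for k in("2","3b")]
cv2.imwrite("pics/cmp.png",np.hstack([cv2.resize(i,(400,311),interpolation=cv2.INTER_CUBIC) for i in(a,b)]))
E
```

```text
[ 0.62568653 -0.01305813  0.14625493] [ 2.88982748 13.17223198  4.23773077] [ 1.84874737 -0.14008058 -0.01907   ] [ 0.75377155  0.65712731  0.00277218 -0.00211061]
scene (205, 190, 235, 235) [-0.3  -0.35] 0.946
scene (200, 255, 240, 300) [-0.02 -0.34] 0.975
scene (160, 275, 200, 290) [ 0.35 -0.18] 0.955
scene (120, 190, 165, 275) [-0.12 -0.09] 0.997
top (368, 110, 390, 180) [ 0.35 -0.18] 0.94
px per mm lift [[-0.01 -0.34]
 [-0.02 -0.35]]
```

View pics/cmp.png

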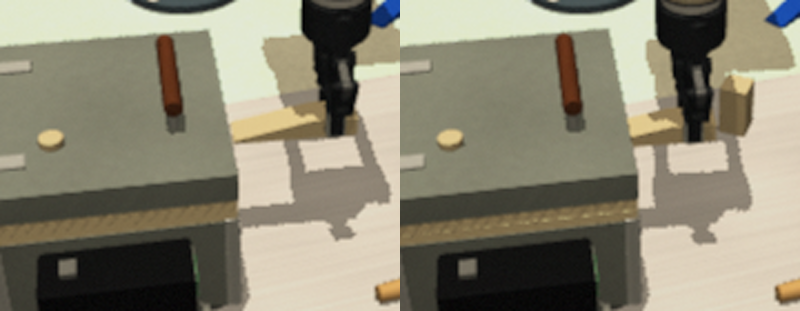

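Request:
move_arm(
  targets=[
    {"dx":-0.011,"dy":-0.08,"dz":0,"rx":0,"ry":0,"rz":0},
    {"dx":-0.011,"dy":-0.08,"dz":0,"rx":0,"ry":0,"rz":0},
    {"dx":-0.011,"dy":-0.08,"dz":0,"rx":0,"ry":0,"rz":0},
    {"dx":-0.011,"dy":-0.08,"dz":0,"rx":0,"ry":0,"rz":0},
    {"dx":0,"dy":0,"dz":0,"rx":0,"ry":0,"rz":0},
    {"dx":0,"dy":0,"dz":0,"rx":0,"ry":0,"rz":0},
    {"dx":0,"dy":0,"dz":0,"rx":0,"ry":0,"rz":0},
    {"dx":0,"dy":0,"dz":0,"rx":0,"ry":0,"rz":0},
    {"dx":0,"dy":0,"dz":0,"rx":0,"ry":0,"rz":0},
    {"dx":0,"dy":0,"dz":0,"rx":0,"ry":0,"rz":0},
  ],
)

```text
t: 23.1
tcp_pos: [0.6246, -0.0211, 0.1463]
tool_rot: [0.754, 0.657, 0.003, -0.002]
force: [2.1, 13.5, 4.2]
finger_gap: 0.404
gripper_force: 79.8
```

```bash
python3 m.py 4;  python3 - <<'E'
import cv2,numpy as np
for k in("2","3b","4"):
    g=cv2.cvtColor(cv2.imread(f"pics/scene{k}.png"),6).astype(float)
    # front edge column strip of lid side near front, vertical profiles averaged along the sloped edge
    print(k,[round(np.mean([g[int(r-(x-215)*0.11+.5),x] for x in range(205,240)])) for r in range(255,290)])
E
```

```text
[ 0.62459257 -0.02105928  0.14634678] [ 2.09164022 13.4753742   4.20531465] [ 1.84711574 -0.09563426 -0.03649242] [ 0.7537733   0.6571254   0.00277359 -0.0020816 ]
scene (205, 190, 235, 235) [-0.58 -0.9 ] 0.998
scene (200, 255, 240, 300) [ 0.   -0.75] 0.988
scene (160, 275, 200, 290) [ 0.64 -0.31] 0.965
scene (120, 190, 165, 275) [-0.25 -0.16] 0.986
top (368, 110, 390, 180) [ 0.79 -0.24] 0.987
px per mm lift [[-0.01 -0.34]
 [-0.02 -0.35]]
2 [135, 136, 136, 135, 135, 136, 124, 88, 64, 64, 64, 64, 63, 63, 63, 63, 62, 63, 75, 96, 107, 109, 109, 109, 111, 111, 112, 99, 70, 62, 63, 62, 57, 44, 35]
3b [135, 135, 135, 135, 135, 133, 109, 66, 64, 64, 64, 63, 63, 63, 62, 62, 62, 66, 85, 104, 107, 111, 122, 125, 110, 111, 111, 99, 69, 62, 62, 62, 57, 44, 35]
4 [135, 135, 134, 135, 135, 123, 86, 63, 64, 64, 63, 63, 63, 63, 62, 62, 63, 74, 95, 105, 108, 116, 133, 129, 110, 110, 111, 99, 69, 62, 62, 62, 57, 44, 36]
```

Request:
move_arm(
  targets=[
    {"dx":-0.005,"dy":-0.04,"dz":0,"rx":0,"ry":0,"rz":0},
    {"dx":-0.005,"dy":-0.04,"dz":0,"rx":0,"ry":0,"rz":0},
    {"dx":-0.005,"dy":-0.04,"dz":0,"rx":0,"ry":0,"rz":0},
    {"dx":0,"dy":0,"dz":0,"rx":0,"ry":0,"rz":0},
    {"dx":0,"dy":0,"dz":0,"rx":0,"ry":0,"rz":0},
    {"dx":0,"dy":0,"dz":0,"rx":0,"ry":0,"rz":0},
    {"dx":0,"dy":0,"dz":0,"rx":0,"ry":0,"rz":0},
    {"dx":0,"dy":0,"dz":0,"rx":0,"ry":0,"rz":0},
    {"dx":0,"dy":0,"dz":0,"rx":0,"ry":0,"rz":0},
    {"dx":0,"dy":0,"dz":0,"rx":0,"ry":0,"rz":0},
  ],
)

```text
t: 24.45
tcp_pos: [0.6242, -0.0238, 0.1464]
tool_rot: [0.754, 0.657, 0.003, -0.002]
force: [2.1, 15.2, 4.6]
finger_gap: 0.406
gripper_force: 79.8
```

```bash
python3 m.py 5;  python3 - <<'E'
import cv2,numpy as np
for k in("4","5"):
    g=cv2.cvtColor(cv2.imread(f"pics/scene{k}.png"),6).astype(float)
    print(k,[round(np.mean([g[int(r-(x-215)*0.11+.5),x] for x in range(205,240)])) for r in range(258,282)])
a,b=[cv2.imread(f"pics/{n}5.png")[y:y+100,x:x+100] for n,x,y in(("scene",200,180),("top",290,90))]
cv2.imwrite("pics/fin.png",np.hstack([cv2.resize(i,(400,400),interpolation=cv2.INTER_CUBIC) for i in(a,b)]))
E
```

```text
[ 0.62423729 -0.02383042  0.14638937] [ 2.11325571 15.16589835  4.61578747] [ 1.95349917 -0.17285056  0.06022077] [ 0.75376334  0.65713588  0.00290059 -0.00220331]
scene (205, 190, 235, 235) [-0.69 -1.05] 0.998
scene (200, 255, 240, 300) [ 0.01 -0.85] 0.983
scene (160, 275, 200, 290) [ 0.66 -0.36] 0.958
scene (120, 190, 165, 275) [-0.26 -0.15] 0.976
top (368, 110, 390, 180) [ 0.93 -0.25] 0.984
px per mm lift [[-0.01 -0.34]
 [-0.02 -0.35]]
4 [135, 135, 123, 86, 63, 64, 64, 63, 63, 63, 63, 62, 62, 63, 74, 95, 105, 108, 116, 133, 129, 110, 110, 111]
5 [135, 135, 119, 78, 64, 64, 64, 63, 63, 63, 62, 62, 62, 64, 77, 97, 106, 108, 118, 136, 130, 110, 110, 111]
```

View pics/fin.png

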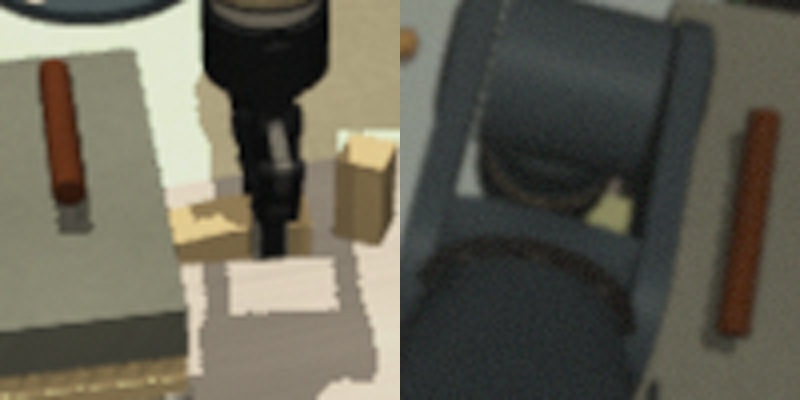

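The final view shows the wedge gripped and level in the notch, a lit gap under the lid (about 4 mm at the front by edge shift), and the gripper clear of the kiln.

```bash
python3 -c "
from station import order
print(order.sign_off())"
```

```text
the job is handed in; nothing more can be done
None
```

I handed the job in with the wedge still gripped, lying flat in the notch and holding the lid about 4 mm off the rim at the front (estimated from the camera images). The sign-off returned no verdict.

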